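# Put the multi-spur bit away in the hidden drawer of the bit case

## Task

Press the round brass push latch on the pine bit case so that its hidden drawer springs out, lay the drill bit with the white guards flat inside the drawer (set it down, do not drop it), then push the drawer shut until the latch catches and it stays closed by itself. Leave the bit with the black guards and everything else on the bench where they are.

Things in the scene. Friction and masses are not known exactly. Their poses are not given: they have to be found in the camera images.
- case: Fixed bit case of yellow pine, 150 mm deep (its x) x 260 wide (y) x 58 high (z). Origin: centre of its underside, on the bench. Its -x face, on the robot's side, holds the hidden drawer, which comes out along -x; +x points to its back, +y along its width, z up.
- latch_top (a point): Centre of the top face of the round brass push latch on the case top: a button 36 mm across on a dark 54 mm disc, standing 12 mm proud of the case top, 70 mm above the bench when up. 35 mm to +x and 85 mm to -y of the case's centre. Axes as the case's. Press straight down.
- latch (a joint): Travel of the push latch in m: 0 up, 0.010 fully down. It takes about 1 N to start, 4 N at the bottom; the drawer is released past about 0.005 (0.008 at most). It springs up when let go, and dips for a moment as the closing drawer passes its catch.
- drawer_floor (a point): Centre of the hidden drawer's inner floor, 8 mm above the bench, moving with the drawer; axes as the case's. Inside 83 (x) x 150 (y) mm. Side and rear walls 5 mm thick, tops 32 mm above this floor; front panel 20 mm thick, top 42 mm above it. The case top's underside is 42 mm above it: only a bit lying flat goes in. When shut it is 21.5 mm to -x and 40 mm to +y of the case's centre.
- drawer_front (a point): Centre of the outer face of the drawer's front panel, 27 mm above the bench, moving with the drawer, 61.5 mm to -x of point drawer_floor; axes as the case's. Plain pine, no handle, 166 mm wide, from 4 to 50 mm above the bench, 8 mm proud of the case front when shut. Push it along the case's +x to close.
- drawer (a joint): Opening of the drawer in m along the case's -x: 0 shut and latched, 0.115 fully out. Once released a damped spring of 2 to 4 N drives it fully out within about 1 s and keeps pushing. Pushing it home takes about 10 N; the catch snaps in when it is pushed to 0 or a little past it (it stops at -0.006); let go, it then rests within 1 mm of 0.
- white_bit_mid (a point): Middle of the multi-spur bit to be stored (white guards), 18 mm above what it lies on. 130 mm long along its x, 0.2 to 0.4 kg; a steel cutter at its -x end; square 36 x 36 mm plastic guards (x -51 to -31 and +37 to +49 mm), between them a steel shank 14 mm in diameter on the x axis, to be gripped across at this point. It lies flat at the start, z up. Either end may point either way in the drawer.
- black_bit_mid (a point): The same point of an equal bit with black guards; leave it alone.
- wax_tin: Steel tin with a red cap, 58 mm across, 55 mm high; origin under its centre. Leave it alone.
- offcut: Board offcut 190 x 70 x 28 mm. Leave it alone.
- blue_case: Blue plastic case 110 x 170 x 70 mm. Leave it alone.
- bar_clamp: Red bar clamp lying on the bench, 280 mm long. Leave it alone.
Not all that is in view belongs to the job. What is shaped like the part that bears white_bit_mid but orange is not meant.

How it is judged (in metres and radians):
On the way, in this order (a step that is already met when the one before it is completed fails the run):
1. the push latch is pressed down (value of joint latch above 0.004 m), for 0.02 s.
2. the hidden drawer has sprung out at least 100 mm (value of joint drawer above 0.1 m), for 0.2 s.
3. the white-guarded bit is lowered into the open drawer to within 20 mm of its floor while still held by the fingers (value of joint drawer above 0.08 m and z of white_bit_mid in the frame of drawer_floor below 0.038 m and horizontal distance between white_bit_mid and drawer_floor below 0.035 m and contact force between the fingers and white_bit above 0.5 N), for 0.02 s.
4. the white-guarded bit lies flat in the open drawer, let go (value of joint drawer above 0.08 m and z of white_bit_mid in the frame of drawer_floor below 0.023 m and horizontal distance between white_bit_mid and drawer_floor below 0.035 m and angle between white_bit_mid's own x axis and vertical between 1.45 and 1.69 rad and contact force between the fingers and white_bit below 0.1 N), for 0.2 s.
At the end, for the whole second after the job is handed in: The drawer is shut and latched (within 4 mm of home, latch button up within 2 mm), the white-guarded bit lies flat and at rest on the drawer floor (its middle within 35 mm of the drawer's centre and less than 23 mm above the floor), and the black-guarded bit is within 15 mm of where it was (value of joint drawer below 0.004 m and value of joint latch below 0.002 m and z of white_bit_mid in the frame of drawer_floor between 0.01 and 0.023 m and angle between white_bit_mid's own x axis and vertical between 1.45 and 1.69 rad and horizontal distance between white_bit_mid and drawer_floor below 0.035 m and linear speed of white_bit below 0.02 m/s and distance of black_bit_mid from where it was at the start of the episode below 0.015 m); the robot touches nothing.
It fails at once if the black-guarded bit moved more than 15 mm (distance of black_bit_mid from where it was at the start of the episode above 0.015 m).
It fails at once if the tin, offcut, blue case or bar clamp moved more than 15 mm (distance of any of wax_tin, offcut, blue_case, bar_clamp from where it was at the start of the episode above 0.015 m).
It also fails if it takes over 67 s, if anything falls off the work surface, if the arm or the gripper's body presses on something with over 40 N, if the wrist force passes 120 N, or if a joint passes its speed limit or range.

## Robot

A 6-joint arm with a two-finger parallel gripper is mounted at the origin on the work surface. World frame = base frame: x ahead of the robot, y to its left, z up, the work surface at z = 0. Lengths are in m, angles in degrees, forces in N, time in s.
With the tool pointing down it reaches from about 0.4 to 0.825 m from the base axis. Payload 7 kg.
Tool frame: the origin (TCP) lies between the finger pads; the fingertips stand 19 mm ahead of it and the grasp point (between the pads) is the TCP (r.finger_overhang is the distance from the TCP to the fingertips, in m); z points along the fingers, y is the direction in which the jaws open and shut (so a half turn about z gives the same grasp; the last joint's range is limited). The gripper opens to 88 mm and grips with 3 to 60 N. Pads are 19 mm wide; open, the fingers measure 130 mm over their backs; the gripper's body (78 mm by 193 mm) begins 47 mm behind the grasp point.
Start: joints at [-59.811, 20.546, 0.682, 0, -70.136, -16.507], TCP at [0.16, -0.656, 0.246] pointing down, gripper open.
Joint ranges: [-176.03, 176.03], [-82.01, 121.73], [-58.28, 71.71], [-173.87, 95.51], [-174.79, -0.11], [-173.66, 173.66]. Speed limits (degrees/s): [136.94, 136.94, 172.46, 180, 180, 180].

## Interface

Orientations are given as [roll, pitch, yaw] about the fixed x, y, z axes, in that order (R = Rz(yaw) Ry(pitch) Rx(roll)).
In Python, from plant import r, optics gives the robot as it stands. The module is installed in compiled form; this text tells all that it offers.
- The arm moves only by the tool step_arm, never from a script. Its argument "increments" is a list of rows, each an object of numbers: "tx", "ty", "tz": the shift along the world's x, y, z in mm; "ax", "ay", "az": the turn, a rotation vector about the world's x, y, z in degrees; "claw": the gripper command: -1 is shut, 1 is fully open, values between are in proportion. In form: [{"tx": .., "ty": .., "tz": .., "ax": .., "ay": .., "az": .., "claw": ..}, ...]. A call has 1 to 12 rows; each row shifts and turns the commanded pose from where the row before left it; what a row does not reach is not made up. A row lasts 1/10 s, in which the tool goes at most 50 mm and 8.59 degrees, less where a joint would pass 70% of its speed; a pose out of reach is approached as far as the arm can. A call with a gripper value outside its range is refused whole. The fingers move at their own pace and stop on an object; "newtons" is the grip in N (left out, the last holds). Time passes only in rows, so rows that do not move let the fingers close. It gives the time, the measured TCP pose, the force and the opening at its end, in the units of the state.
- r.get_state(): the state, without advancing time (a new reading comes with each control period).
- optics.capture(name): name is "side" or "top"; returns a dict with "image" (400x640x3 uint8, blue, green, red), "depth" (400x640 float32, m along the optical axis (not along the pixel's ray), 0 where there is no reading), "fx", "fy", "cx", "cy" (pixels), "R" (3x3) and "t" (3): a world point X has camera coordinates R X + t. Camera axes: x right, y down, z forward; pixel columns grow to the right and rows downward; lengths in m; the calibration is good to about 2 mm. A picture is of the moment at which its call begins.
- r.close_job(): hands the job in, once; it reports no verdict.
The state is a dict: "time_s": time; "joints": joint angles; "qd": joint speeds; "joint_torque": joint torques, N m; "tcp_pos": TCP position; "eef_rot": TCP orientation; "contact_force": force on the tool from outside, world axes, zero at the start; "moment": the same for the moment, N m; "gripper_width": finger opening in m.
Only numpy, scipy, OpenCV 4.12 (cv2) and the standard library are available. Lean on these libraries where they do the work, as an engineer would, in place of code of your own. Each camera call takes 0.05 s, during which the arm holds its last target. There are 200 camera calls.

## Working session

There is one attempt and no reset: what is moved stays moved. The work goes in short steps, Python scripts to look and compute and a tool call to move; the robot and the scene stay as the last step left them, time stands still between calls to the robot, and variables do not carry over. Pictures are saved under pics/ and viewed, about 8 in all and at most 12, crops included, and the job is handed in when it is done.

Besides the shell and the picture viewer there is one more tool, called after "Call:" as name(argument=value, ...), one argument or row to a line, values as JSON. step_arm: Moves the arm, as the interface text tells. Its arguments: {"type":"object","properties":{"increments":{"type":"array","items":{"type":"object","properties":{"tx":{"type":"number"},"ty":{"type":"number"},"tz":{"type":"number"},"ax":{"type":"number"},"ay":{"type":"number"},"az":{"type":"number"},"claw":{"type":"number"}}}},"newtons":{"type":"number"}},"required":["increments"]}

```bash
mkdir -p pics && cat > h.py <<'E'
import numpy as np, cv2
from plant import r, optics
def grab(n):
    c=optics.capture(n); c['C']=-c['R'].T@c['t']; return c
def ray(c,u,v,z):
    d=c['R'].T@np.array([(u-c['cx'])/c['fx'],(v-c['cy'])/c['fy'],1.]); s=(z-c['C'][2])/d[2]; return c['C']+s*d
def cloud(c):
    v,u=np.mgrid[0:400,0:640]; d=c['depth']; P=np.stack([(u-c['cx'])/c['fx']*d,(v-c['cy'])/c['fy']*d,d],-1)
    return (P-c['t'])@c['R']
def proj(c,X):
    p=c['R']@np.array(X)+c['t']; return p[0]/p[2]*c['fx']+c['cx'],p[1]/p[2]*c['fy']+c['cy']
E
python3 - <<'E'
from h import *
a=[grab(n) for n in('top','side')]
np.save('pics/init.npy',np.array(a,dtype=object),allow_pickle=True)
for n,c in zip(('top','side'),a):
    cv2.imwrite(f'pics/{n}0.png',c['image']); print(n,c['C'].round(3),c['R'].round(3).tolist(),c['fx'],(c['depth']>0).mean())
print(r.get_state())
E
```

```text
top [0.514 0.041 1.585] [[0.018, -1.0, -0.008], [-0.999, -0.018, -0.047], [0.047, 0.009, -0.999]] 515.2940855964008 0.9960625
side [0.249 0.998 0.704] [[-0.936, -0.35, 0.018], [-0.199, 0.488, -0.85], [0.289, -0.799, -0.527]] 414.6136652293542 0.99615625
{'time_s': 0.1, 'joints': array([-5.98103099e+01,  2.05882743e+01,  6.39456997e-01, -1.68215703e-02,
       -7.01345469e+01, -1.65077787e+01]), 'qd': array([-0.08436423, -0.06380034,  0.06907096, -0.0230899 ,  0.1230887 ,
       -0.12001312]), 'joint_torque': array([-2.09174366e-03, -5.84163272e+01,  2.93752223e+01,  7.01570079e+00,
        1.01233352e-02, -4.93525954e-05]), 'tcp_pos': array([ 0.15955015, -0.65546587,  0.24471187]), 'eef_rot': array([ 1.79915578e+02, -8.52729488e-03, -1.66323810e+02]), 'contact_force': array([ 0.07782975,  0.82670217, -0.5703936 ]), 'moment': array([-0.04744072,  0.00454981, -0.06013444]), 'gripper_width': 0.08755946038130481}
```

View pics/top0.png

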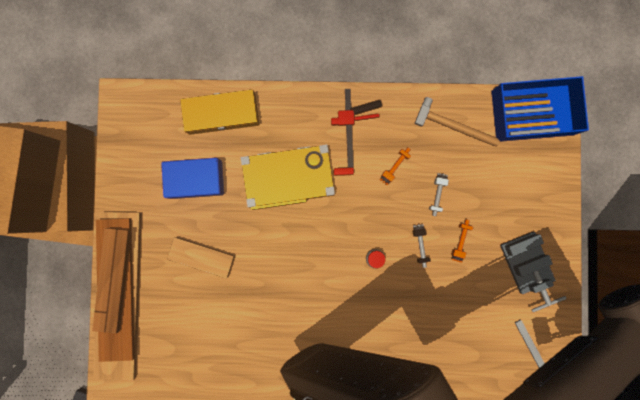

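View pics/side0.png

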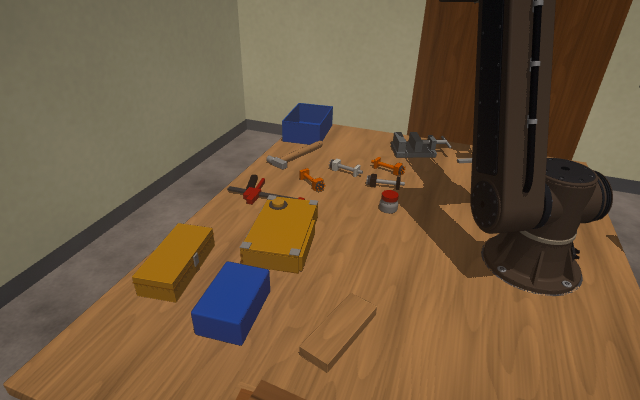

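The top view has the pine case at (288,177) with its latch at (314,159); the second yellow case at (219,110) has no latch. These could be taken for the bit: white guards (439,194), black guards (421,245), and orange at (396,165) and (462,240). I choose (439,194). Next I'll measure it and check a close crop.

```bash
python3 - <<'E'
from h import *
a=np.load('pics/init.npy',allow_pickle=True); c,s=a
P=cloud(c); hsv=cv2.cvtColor(c['image'],cv2.COLOR_BGR2HSV)
print('bench z',np.median(P[280:300,250:290,2]), 'case top z',np.median(P[170:185,270:290,2]))
# case top
m=((P[...,2]>0.048)&(P[...,2]<0.085)).astype(np.uint8); m[:, :238]=0; m[:,340:]=0; m[:138]=0; m[215:]=0
k=cv2.findContours(m,0,1)[0]; k=max(k,key=cv2.contourArea)
w=np.array([ray(c,u,v,.058)[:2] for u,v in k[:,0]],np.float32)
R=cv2.minAreaRect(w); print('case rect',R, cv2.boxPoints(R).round(3).tolist())
# latch dark disc
hs=hsv[140:180,295:335]; dm=(hs[...,2]<110).astype(np.uint8)
kk=max(cv2.findContours(dm,0,1)[0],key=cv2.contourArea); (x,y),rad=cv2.minEnclosingCircle(kk)
print('disc',x+295,y+140,rad, ray(c,x+295,y+140,.060))
# bit: points by depth
for n,(u0,u1,v0,v1) in dict(white=(424,455,166,222),black=(405,436,216,272)).items():
    Z=P[v0:v1,u0:u1]; h=(Z[...,2]>0.012)
    pts=Z[h]; uv=np.argwhere(h)[:,::-1]+[u0,v0]
    b=cv2.minAreaRect(uv.astype(np.float32)); ctr=ray(c,*b[0],.025)
    d=cv2.boxPoints(b); e=[ray(c,*q,.025)[:2] for q in d]
    rr=cv2.minAreaRect(np.array(e,np.float32)); print(n,rr,'n',h.sum(),'zmax',pts[:,2].max())
    hh=hsv[v0:v1,u0:u1]; wm=(hh[...,1]<50)&(hh[...,2]>170)
    if n=='white':
        nn,l,st,ce=cv2.connectedComponentsWithStats(wm.astype(np.uint8))
        for i in range(1,nn):
            if st[i,4]>8: print(st[i,4],ce[i]+[u0,v0],ray(c,*(ce[i]+[u0,v0]),.036))
A=cv2.resize(c['image'][140:280,370:480],None,fx=3.6,fy=3.6,interpolation=2); B=cv2.resize(c['image'][140:215,235:345],None,fx=3.6,fy=3.6,interpolation=2)
B=cv2.copyMakeBorder(B,0,A.shape[0]-B.shape[0],0,0,0); cv2.imwrite('pics/crop1.png',np.hstack([A,B]))
E
```

```text
bench z 0.00019098306163198466 case top z 0.05771981489845716
case rect ((0.6429758667945862, 0.14775535464286804), (0.16173304617404938, 0.26080647110939026), 9.366776466369629) [[0.5419999957084656, 0.2630000114440918], [0.5839999914169312, 0.006000000052154064], [0.7440000176429749, 0.03200000151991844], [0.7020000219345093, 0.28999999165534973]]
disc 313.7857151031494 159.6428565979004 8.222145080566406 [0.69446345 0.06997044 0.06      ]
white ((0.5977717041969299, -0.30885347723960876), (0.1482028067111969, 0.06667408347129822), 6.643046855926514) n 324 zmax 1.5845424691190768
66 [441.90909091 181.12121212] [ 0.63916444 -0.31606827  0.036     ]
36 [436.13888889 208.27777778] [ 0.55717997 -0.2993755   0.036     ]
black ((0.445545494556427, -0.2664409577846527), (0.12960363924503326, 0.053902752697467804), 10.708550453186035) n 321 zmax 1.5845424691190768
```

View pics/crop1.png

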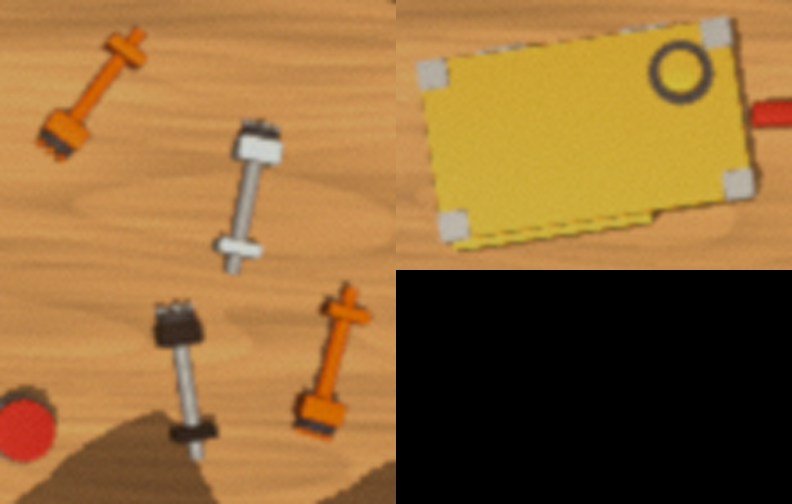

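The crop confirms the choice. Left panel: the white-guarded bit at image (439,194), cutter end up, with the orange ones and the black one clearly different. Right panel: the pine case with the ring latch, and the proud drawer front at lower left. Case centre is about (0.6465, 0.148) at yaw 9.4°, and the latch at (0.6945, 0.070).

Call:
step_arm(
  increments=[
    {"tx": 24.3, "ty": 33, "tz": -4, "claw": -1},
    {"tx": 24.3, "ty": 33, "tz": -4, "claw": -1},
    {"tx": 24.3, "ty": 33, "tz": -4, "claw": -1},
    {"tx": 24.3, "ty": 33, "tz": -4, "claw": -1},
    {"tx": 24.3, "ty": 33, "tz": -4, "claw": -1},
    {"tx": 24.3, "ty": 33, "tz": -4, "claw": -1},
    {"tx": 24.3, "ty": 33, "tz": -4, "claw": -1},
    {"tx": 24.3, "ty": 33, "tz": -4, "claw": -1},
    {"tx": 24.3, "ty": 33, "tz": -4, "claw": -1},
    {"tx": 24.3, "ty": 33, "tz": -4, "claw": -1},
    {"tx": 24.3, "ty": 33, "tz": -4, "claw": -1},
  ],
)

```text
$.increments[0]: bad value
```

Call:
step_arm(
  increments=[
    {"tx": 24.3, "ty": 33, "tz": -4, "claw": -1},
    {"tx": 24.3, "ty": 33, "tz": -4, "claw": -1},
    {"tx": 24.3, "ty": 33, "tz": -4, "claw": -1},
    {"tx": 24.3, "ty": 33, "tz": -4, "claw": -1},
    {"tx": 24.3, "ty": 33, "tz": -4, "claw": -1},
    {"tx": 24.3, "ty": 33, "tz": -4, "claw": -1},
    {"tx": 24.3, "ty": 33, "tz": -4, "claw": -1},
    {"tx": 24.3, "ty": 33, "tz": -4, "claw": -1},
    {"tx": 24.3, "ty": 33, "tz": -4, "claw": -1},
    {"tx": 24.3, "ty": 33, "tz": -4, "claw": -1},
    {"tx": 24.3, "ty": 33, "tz": -4, "claw": -1},
    {"claw": -1},
  ],
)

```text
$.increments[0]: bad value
```

Call:
step_arm(
  increments=[
    {"tx": 24, "ty": 33, "tz": -4, "ax": 0, "ay": 0, "az": 0, "claw": -1},
  ],
)

```text
time_s: 0.2
tcp_pos: [0.1821, -0.6246, 0.2404]
eef_rot: [180.0, -0.1, -166.5]
contact_force: [0.6, -0.4, -0.6]
gripper_width: 0.0836
```

Call:
step_arm(
  increments=[
    {"tx": 24.5, "ty": 33, "tz": -4, "ax": 0, "ay": 0, "az": 0, "claw": -1},
    {"tx": 24.5, "ty": 33, "tz": -4, "ax": 0, "ay": 0, "az": 0, "claw": -1},
    {"tx": 24.5, "ty": 33, "tz": -4, "ax": 0, "ay": 0, "az": 0, "claw": -1},
    {"tx": 24.5, "ty": 33, "tz": -4, "ax": 0, "ay": 0, "az": 0, "claw": -1},
    {"tx": 24.5, "ty": 33, "tz": -4, "ax": 0, "ay": 0, "az": 0, "claw": -1},
    {"tx": 24.5, "ty": 33, "tz": -4, "ax": 0, "ay": 0, "az": 0, "claw": -1},
    {"tx": 24.5, "ty": 33, "tz": -4, "ax": 0, "ay": 0, "az": 0, "claw": -1},
    {"tx": 24.5, "ty": 33, "tz": -4, "ax": 0, "ay": 0, "az": 0, "claw": -1},
    {"tx": 24.5, "ty": 33, "tz": -4, "ax": 0, "ay": 0, "az": 0, "claw": -1},
    {"tx": 24.5, "ty": 33, "tz": -4, "ax": 0, "ay": 0, "az": 0, "claw": -1},
  ],
)

```text
time_s: 1.2
tcp_pos: [0.4292, -0.2913, 0.2013]
eef_rot: [180.0, -0.0, -166.3]
contact_force: [0.2, -0.8, 0.3]
gripper_width: 0.0054
```

Call:
step_arm(
  increments=[
    {"tx": 24.5, "ty": 33, "tz": -4, "ax": 0, "ay": 0, "az": 0, "claw": -1},
    {"tx": 24.5, "ty": 33, "tz": -4, "ax": 0, "ay": 0, "az": 0, "claw": -1},
    {"tx": 24.5, "ty": 33, "tz": -4, "ax": 0, "ay": 0, "az": 0, "claw": -1},
    {"tx": 24.5, "ty": 33, "tz": -4, "ax": 0, "ay": 0, "az": 0, "claw": -1},
    {"tx": 24.5, "ty": 33, "tz": -4, "ax": 0, "ay": 0, "az": 0, "claw": -1},
    {"tx": 24.5, "ty": 33, "tz": -4, "ax": 0, "ay": 0, "az": 0, "claw": -1},
    {"tx": 24.5, "ty": 33, "tz": -4, "ax": 0, "ay": 0, "az": 0, "claw": -1},
    {"tx": 24.5, "ty": 33, "tz": -4, "ax": 0, "ay": 0, "az": 0, "claw": -1},
    {"tx": 24.5, "ty": 33, "tz": -4, "ax": 0, "ay": 0, "az": 0, "claw": -1},
    {"tx": 24.5, "ty": 33, "tz": -4, "ax": 0, "ay": 0, "az": 0, "claw": -1},
    {"tx": 12, "ty": 16, "tz": -4, "ax": 0, "ay": 0, "az": 0, "claw": -1},
    {"tx": 0, "ty": 0, "tz": 0, "ax": 0, "ay": 0, "az": 0, "claw": -1},
  ],
)

```text
time_s: 2.4
tcp_pos: [0.6862, 0.0552, 0.1556]
eef_rot: [-180.0, -0.1, -166.2]
contact_force: [0.1, -0.4, -0.8]
gripper_width: 0.0008
```

Call:
step_arm(
  increments=[
    {"tx": 8, "ty": 15, "tz": -20, "ax": 0, "ay": 0, "az": 0, "claw": -1},
    {"tx": 0, "ty": 0, "tz": -20, "ax": 0, "ay": 0, "az": 0, "claw": -1},
    {"tx": 0, "ty": 0, "tz": -14, "ax": 0, "ay": 0, "az": 0, "claw": -1},
    {"tx": 0, "ty": 0, "tz": -9, "ax": 0, "ay": 0, "az": 0, "claw": -1},
    {"tx": 0, "ty": 0, "tz": -5, "ax": 0, "ay": 0, "az": 0, "claw": -1},
    {"tx": 0, "ty": 0, "tz": -4, "ax": 0, "ay": 0, "az": 0, "claw": -1},
    {"tx": 0, "ty": 0, "tz": -3, "ax": 0, "ay": 0, "az": 0, "claw": -1},
    {"tx": 0, "ty": 0, "tz": 0, "ax": 0, "ay": 0, "az": 0, "claw": -1},
  ],
)

```text
time_s: 3.2
tcp_pos: [0.6939, 0.068, 0.0829]
eef_rot: [180.0, 0.1, -166.3]
contact_force: [0.4, -0.1, 0.2]
gripper_width: 0.0004
```

Call:
step_arm(
  increments=[
    {"tx": 0, "ty": 1, "tz": -2.5, "ax": 0, "ay": 0, "az": 0, "claw": -1},
    {"tx": 0, "ty": 0, "tz": 0, "ax": 0, "ay": 0, "az": 0, "claw": -1},
  ],
)

```text
time_s: 3.4
tcp_pos: [0.6944, 0.0692, 0.0806]
eef_rot: [-180.0, 0.1, -166.3]
contact_force: [0.4, -2.1, 2.9]
gripper_width: 0.0005
```

```bash
python3 - <<'E'
from h import *
c=grab('side'); cv2.imwrite('pics/s1.png',cv2.resize(c['image'][120:320,180:480],None,fx=2.5,fy=2.5)); print(r.get_state()['contact_force'],r.get_state()['tcp_pos'])
E
```

```text
[ 0.44898147 -2.7847737   3.81041391] [0.69437971 0.06921374 0.08072936]
```

View pics/s1.png

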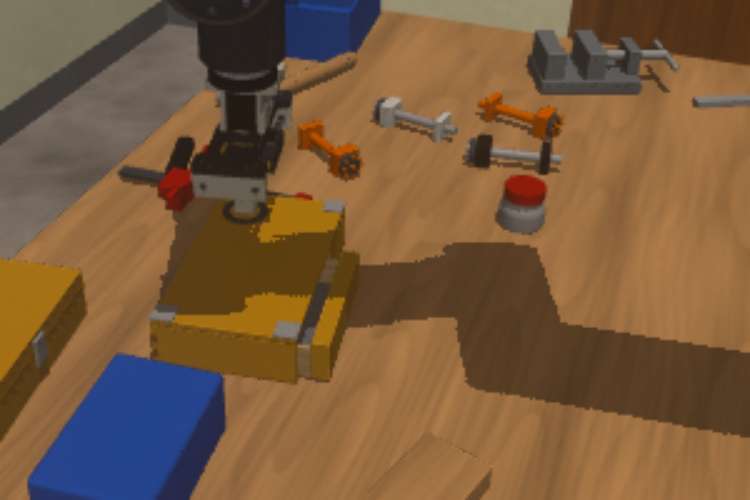

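The side view shows the fingers on the latch at about (245,205) in the crop and the drawer front leaving the case at (340,310). It has been released, so I'll lift and move over the bit.

Call:
step_arm(
  increments=[
    {"tx": 0, "ty": 0, "tz": 25, "ax": 0, "ay": 0, "az": 0, "claw": -1},
    {"tx": 0, "ty": 0, "tz": 40, "ax": 0, "ay": 0, "az": 0, "claw": -1},
    {"tx": -9.5, "ty": -37.7, "tz": 20, "ax": 0, "ay": 0, "az": -2.5, "claw": 0},
    {"tx": -9.5, "ty": -37.7, "tz": 0, "ax": 0, "ay": 0, "az": -2.5, "claw": 1},
    {"tx": -9.5, "ty": -37.7, "tz": 0, "ax": 0, "ay": 0, "az": -2.5, "claw": 1},
    {"tx": -9.5, "ty": -37.7, "tz": 0, "ax": 0, "ay": 0, "az": -2.5, "claw": 1},
    {"tx": -9.5, "ty": -37.7, "tz": 0, "ax": 0, "ay": 0, "az": -2.5, "claw": 1},
    {"tx": -9.5, "ty": -37.7, "tz": 0, "ax": 0, "ay": 0, "az": -2.5, "claw": 1},
    {"tx": -9.5, "ty": -37.7, "tz": 0, "ax": 0, "ay": 0, "az": -2.5, "claw": 1},
    {"tx": -9.5, "ty": -37.7, "tz": 0, "ax": 0, "ay": 0, "az": -2.5, "claw": 1},
    {"tx": -9.5, "ty": -37.7, "tz": 0, "ax": 0, "ay": 0, "az": -2.5, "claw": 1},
    {"tx": -9.5, "ty": -37.7, "tz": 0, "ax": 0, "ay": 0, "az": -2.5, "claw": 1},
  ],
)

```text
time_s: 4.65
tcp_pos: [0.5984, -0.3089, 0.165]
eef_rot: [180.0, 0.0, 168.6]
contact_force: [0.8, 0.1, -0.7]
gripper_width: 0.0749
```

```bash
python3 - <<'E'
from h import *
s=np.load('pics/init.npy',allow_pickle=True)[1]
# bit from initial side cloud: non-bench heights
u,v=map(int,proj(s,[.599,-.308,.018])); P=cloud(s)
h=cv2.cvtColor(s['image'],cv2.COLOR_BGR2HSV)
m=(abs(P[...,0]-.599)<.09)&(abs(P[...,1]+.308)<.06)&(P[...,2]>.006)&(P[...,2]<.05)
Q=P[m]; print(u,v,m.sum(),Q.min(0),Q.max(0)); 
q=Q[:,:2]; rr=cv2.minAreaRect(q.astype(np.float32)); print(rr)
sh=Q[(Q[:,2]<.03)&(abs(Q[:,0]-.595)<.03)]; print('shank fit',np.polyfit(sh[:,0],sh[:,1],1), sh.mean(0))
# drawer in top view now
c=grab('top'); P=cloud(c)
x=np.array([np.cos(np.radians(9.4)),np.sin(np.radians(9.4))]); y=np.array([-x[1],x[0]])
d=P[...,:2]-[.6465,.1483]; L=np.stack([d@x,d@y],-1)
m=(L[...,0]<-.085)&(L[...,0]>-.25)&(abs(L[...,1]-.04)<.12)&(P[...,2]>.03)&(P[...,2]<.06)
print('drawer local rect',L[m].min(0),L[m].max(0),cv2.minAreaRect(P[m][:,:2].astype(np.float32)))
f=m&(P[...,2]>.045); print('front',np.percentile(L[f],[2,50,98],axis=0),cv2.minAreaRect(P[f][:,:2].astype(np.float32)))
cv2.imwrite('pics/t2.png',cv2.resize(c['image'][80:280,220:520],None,fx=2.5,fy=2.5))
E
```

```text
345 167 230 [ 0.50906974 -0.33061847  0.00692945] [ 0.66390766 -0.26305181  0.03963092]
((0.5836340188980103, -0.299858957529068), (0.04190816730260849, 0.1609412580728531), 78.32305145263672)
shank fit [-0.28602131 -0.13149647] [ 0.59475762 -0.30160982  0.02075746]
drawer local rect [-0.19830516 -0.07659901] [-0.08716494  0.12248539] ((0.5019919276237488, 0.14763256907463074), (0.11117703467607498, 0.19899721443653107), 9.354442596435547)
front [[-0.19773502 -0.03932208]
 [-0.18807149  0.0405295 ]
 [-0.14404396  0.11943557]] ((0.49674326181411743, 0.1641058325767517), (0.10618063807487488, 0.16471974551677704), 9.319852828979492)
```

View pics/t2.png

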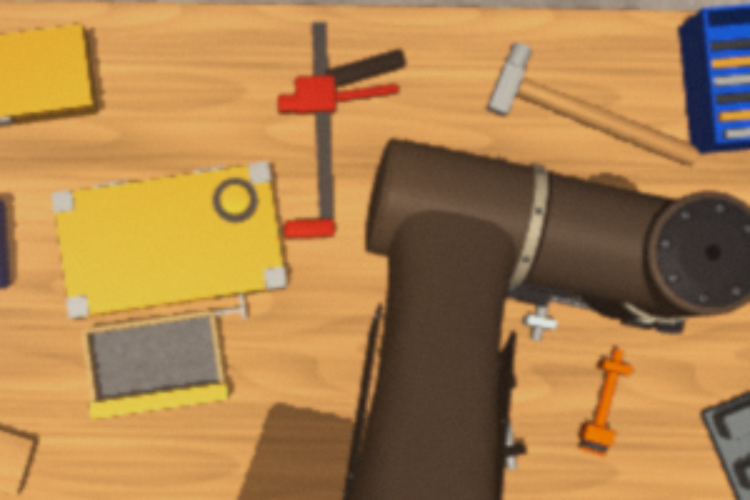

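The top view shows the drawer fully out (crop (158,365), local front at −0.198 m, so open 0.115 m and aligned), with the arm over the white bit. Descending to grip.

Call:
step_arm(
  increments=[
    {"tx": 1, "ty": 1, "tz": -30, "ax": 0, "ay": 0, "az": 0, "claw": 1},
    {"tx": 0, "ty": 0, "tz": -30, "ax": 0, "ay": 0, "az": 0, "claw": 1},
    {"tx": 0, "ty": 0, "tz": -30, "ax": 0, "ay": 0, "az": 0, "claw": 1},
    {"tx": 0, "ty": 0, "tz": -25, "ax": 0, "ay": 0, "az": 0, "claw": 1},
    {"tx": 0, "ty": 0, "tz": -15, "ax": 0, "ay": 0, "az": 0, "claw": 1},
    {"tx": 0, "ty": 0, "tz": -8, "ax": 0, "ay": 0, "az": 0, "claw": 1},
    {"tx": 0, "ty": 0, "tz": 0, "ax": 0, "ay": 0, "az": 0, "claw": 1},
  ],
)

```text
time_s: 5.4
tcp_pos: [0.5995, -0.3066, 0.0263]
eef_rot: [180.0, -0.1, 168.7]
contact_force: [-0.5, -0.3, -0.2]
gripper_width: 0.0878
```

Call:
step_arm(
  increments=[
    {"tx": 0, "ty": 0, "tz": -1, "ax": 0, "ay": 0, "az": 0, "claw": -1},
    {"tx": 0, "ty": 0, "tz": 0, "ax": 0, "ay": 0, "az": 0, "claw": -1},
    {"tx": 0, "ty": 0, "tz": 0, "ax": 0, "ay": 0, "az": 0, "claw": -1},
    {"tx": 0, "ty": 0, "tz": 0, "ax": 0, "ay": 0, "az": 0, "claw": -1},
    {"tx": 0, "ty": 0, "tz": 0, "ax": 0, "ay": 0, "az": 0, "claw": -1},
    {"tx": 0, "ty": 0, "tz": 0, "ax": 0, "ay": 0, "az": 0, "claw": -1},
    {"tx": 0, "ty": 0, "tz": 0, "ax": 0, "ay": 0, "az": 0, "claw": -1},
    {"tx": 0, "ty": 0, "tz": 0, "ax": 0, "ay": 0, "az": 0, "claw": -1},
    {"tx": 0, "ty": 0, "tz": 0, "ax": 0, "ay": 0, "az": 0, "claw": -1},
  ],
  newtons=35,
)

```text
time_s: 6.3
tcp_pos: [0.5996, -0.3068, 0.026]
eef_rot: [180.0, -0.0, 168.7]
contact_force: [-0.1, -0.7, 0.3]
gripper_width: 0.0213
```

Call:
step_arm(
  increments=[
    {"tx": 0, "ty": 0, "tz": 0, "ax": 0, "ay": 0, "az": 0, "claw": -1},
    {"tx": 0, "ty": 0, "tz": 0, "ax": 0, "ay": 0, "az": 0, "claw": -1},
    {"tx": 0, "ty": 0, "tz": 0, "ax": 0, "ay": 0, "az": 0, "claw": -1},
    {"tx": 0, "ty": 0, "tz": 0, "ax": 0, "ay": 0, "az": 0, "claw": -1},
  ],
)

```text
time_s: 6.7
tcp_pos: [0.5996, -0.3069, 0.026]
eef_rot: [-180.0, -0.0, 168.7]
contact_force: [-0.0, -1.1, 0.2]
gripper_width: 0.0129
```

Call:
step_arm(
  increments=[
    {"tx": 0, "ty": 0, "tz": 10, "ax": 0, "ay": 0, "az": 0, "claw": -1},
    {"tx": 0, "ty": 0, "tz": 20, "ax": 0, "ay": 0, "az": 0, "claw": -1},
    {"tx": 0, "ty": 0, "tz": 30, "ax": 0, "ay": 0, "az": 0, "claw": -1},
    {"tx": 0, "ty": 0, "tz": 30, "ax": 0, "ay": 0, "az": 0, "claw": -1},
    {"tx": 0, "ty": 0, "tz": 30, "ax": 0, "ay": 0, "az": 0, "claw": -1},
    {"tx": 0, "ty": 0, "tz": 30, "ax": 0, "ay": 0, "az": 0, "claw": -1},
    {"tx": 0, "ty": 0, "tz": 0, "ax": 0, "ay": 0, "az": 0, "claw": -1},
  ],
)

```text
time_s: 7.4
tcp_pos: [0.6017, -0.3076, 0.1818]
eef_rot: [-179.9, 0.4, 168.7]
contact_force: [0.8, -0.6, -2.7]
gripper_width: 0.013
```

Call:
step_arm(
  increments=[
    {"tx": -2.6, "ty": 12, "tz": 0, "ax": 0, "ay": 0, "az": 4, "claw": -1},
    {"tx": -4, "ty": 20, "tz": 0, "ax": 0, "ay": 0, "az": 6, "claw": -1},
    {"tx": -5, "ty": 25, "tz": 0, "ax": 0, "ay": 0, "az": 6, "claw": -1},
    {"tx": -5, "ty": 25, "tz": 0, "ax": 0, "ay": 0, "az": 6, "claw": -1},
    {"tx": -5, "ty": 25, "tz": 0, "ax": 0, "ay": 0, "az": 6, "claw": -1},
    {"tx": -5, "ty": 25, "tz": 0, "ax": 0, "ay": 0, "az": 6, "claw": -1},
    {"tx": -5, "ty": 25, "tz": 0, "ax": 0, "ay": 0, "az": 6, "claw": -1},
    {"tx": -5, "ty": 25, "tz": 0, "ax": 0, "ay": 0, "az": 6, "claw": -1},
    {"tx": -5, "ty": 25, "tz": 0, "ax": 0, "ay": 0, "az": 6, "claw": -1},
    {"tx": -5, "ty": 25, "tz": 0, "ax": 0, "ay": 0, "az": 6, "claw": -1},
  ],
)

```text
time_s: 8.4
tcp_pos: [0.552, -0.0738, 0.1755]
eef_rot: [179.9, -0.0, -133.1]
contact_force: [0.5, 0.2, -3.6]
gripper_width: 0.0132
```

Call:
step_arm(
  increments=[
    {"tx": -5, "ty": 25, "tz": 0, "ax": 0, "ay": 0, "az": 6, "claw": -1},
    {"tx": -5, "ty": 25, "tz": 0, "ax": 0, "ay": 0, "az": 6, "claw": -1},
    {"tx": -5, "ty": 25, "tz": 0, "ax": 0, "ay": 0, "az": 6, "claw": -1},
    {"tx": -5, "ty": 25, "tz": 0, "ax": 0, "ay": 0, "az": 6, "claw": -1},
    {"tx": -5, "ty": 25, "tz": 0, "ax": 0, "ay": 0, "az": 6, "claw": -1},
    {"tx": -5, "ty": 25, "tz": 0, "ax": 0, "ay": 0, "az": 6, "claw": -1},
    {"tx": -5, "ty": 25, "tz": 0, "ax": 0, "ay": 0, "az": 6, "claw": -1},
    {"tx": -5, "ty": 25, "tz": 0, "ax": 0, "ay": 0, "az": 6, "claw": -1},
    {"tx": -4, "ty": 20, "tz": 0, "ax": 0, "ay": 0, "az": 4, "claw": -1},
    {"tx": 0, "ty": 0, "tz": 0, "ax": 0, "ay": 0, "az": 0, "claw": -1},
    {"tx": 0, "ty": 0, "tz": 0, "ax": 0, "ay": 0, "az": 0, "claw": -1},
  ],
)

```text
time_s: 9.5
tcp_pos: [0.5084, 0.1452, 0.1756]
eef_rot: [179.9, -0.0, -81.3]
contact_force: [-0.5, -1.1, -3.7]
gripper_width: 0.0129
```

```bash
python3 - <<'E'
from h import *
c=grab('side'); s=r.get_state(); print(s['tcp_pos'],s['eef_rot'],s['contact_force'],s['gripper_width'],s['joints'].round(1))
u,v=map(int,proj(c,s['tcp_pos'])); print(u,v)
cv2.imwrite('pics/s2.png',cv2.resize(c['image'][v-70:v+130,u-130:u+130],None,fx=2.8,fy=2.8))
P=cloud(c); h=cv2.cvtColor(c['image'],cv2.COLOR_BGR2HSV)
m=(P[...,2]>.1)&(P[...,2]<.22)&(abs(P[...,0]-s['tcp_pos'][0])<.09)&(abs(P[...,1]-s['tcp_pos'][1])<.1)&(h[...,1]<60)&(h[...,2]>150)
n,l,st,ce=cv2.connectedComponentsWithStats(m.astype(np.uint8))
for i in range(1,n):
    if st[i,4]>15: print(st[i],P[l==i].mean(0),P[l==i].min(0),P[l==i].max(0))
E
```

```text
[0.50852382 0.14478553 0.17567623] [ 1.79940636e+02 -1.66143166e-02 -8.13671867e+01] [-0.30666257 -0.27460279 -2.85039493] 0.01317241762463144 [ 37.2  10.2 -23.3  -0.  -56.5 -28.5]
332 193
```

View pics/s2.png

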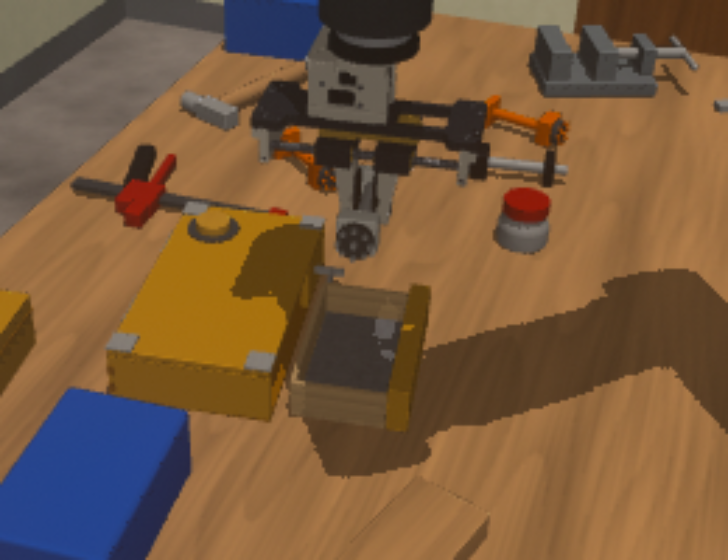

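The side view shows the bit held level by its shank, cutter toward the camera (crop (355,240)), and the open drawer at (360,350). I'll align over the drawer and check the hold.

Call:
step_arm(
  increments=[
    {"tx": -2, "ty": 10, "tz": 0, "ax": 0, "ay": 0, "az": 0.7, "claw": -1},
    {"tx": -1, "ty": 11, "tz": -20, "ax": 0, "ay": 0, "az": 0, "claw": -1},
    {"tx": 0, "ty": 0, "tz": -25, "ax": 0, "ay": 0, "az": 0, "claw": -1},
    {"tx": 0, "ty": 0, "tz": -20, "ax": 0, "ay": 0, "az": 0, "claw": -1},
    {"tx": 0, "ty": 0, "tz": 0, "ax": 0, "ay": 0, "az": 0, "claw": -1},
    {"tx": 0, "ty": 0, "tz": 0, "ax": 0, "ay": 0, "az": 0, "claw": -1},
  ],
)

```text
time_s: 10.15
tcp_pos: [0.5063, 0.1659, 0.1113]
eef_rot: [180.0, -0.0, -80.6]
contact_force: [-0.1, -0.0, -2.9]
gripper_width: 0.0131
```

```bash
python3 - <<'E'
from h import *
s=r.get_state(); T=s['tcp_pos']; print(T,s['eef_rot'],s['gripper_width'])
x=np.array([np.cos(np.radians(9.4)),np.sin(np.radians(9.4))]); y=np.array([-x[1],x[0]])
print('tcp in drawer frame',(T[:2]-[.5053,.1656])@x,(T[:2]-[.5053,.1656])@y)
for n in('side','top'):
    c=grab(n); P=cloud(c); d=P[...,:2]-T[:2]; L=np.stack([d@x,d@y,P[...,2]-T[2]],-1)
    m=(abs(L[...,0])<.025)&(abs(L[...,1])<.09)&(L[...,2]<.015)&(L[...,2]>-.035)
    Q=L[m]; print(n,m.sum()); 
    if m.sum()>10:
        g=Q[Q[:,1]>.028]; e=Q[Q[:,1]<-.03]
        for q in(g,e):
            if len(q): print(len(q),np.percentile(q,[2,50,98],axis=0).round(4).tolist())
    if n=='top':
        d=P[...,:2]-[.6465,.1483]; L=np.stack([d@x,d@y],-1)
        m=(L[...,0]<-.16)&(L[...,0]>-.25)&(abs(L[...,1]-.04)<.12)&(P[...,2]>.043)&(P[...,2]<.055)
        print('front',np.percentile(L[m],[2,50,98],axis=0))
E
```

```text
[0.50625812 0.16590779 0.1113139 ] [ 1.79975625e+02 -3.51028015e-02 -8.06424182e+01] 0.013072278017357856
tcp in drawer frame 0.0009955272061665267 0.00014716965231005797
side 440
254 [[-0.0183, 0.0348, -0.0224], [-0.0022, 0.0575, 0.0022], [0.0159, 0.0669, 0.0108]]
33 [[-0.0009, -0.0411, -0.0162], [0.0067, -0.0361, 0.004], [0.0133, -0.0326, 0.01]]
top 80
80 [[-0.0164, -0.0644, -0.0105], [0.0, -0.0463, 0.0073], [0.0152, -0.0366, 0.0131]]
front [[-0.19798273 -0.04182546]
 [-0.1896987  -0.00781573]
 [-0.17843518  0.05293061]]
```

Call:
step_arm(
  increments=[
    {"tx": -1, "ty": 0, "tz": -15, "ax": 0, "ay": 0, "az": 0, "claw": -1},
    {"tx": 0, "ty": 0, "tz": -20, "ax": 0, "ay": 0, "az": 0, "claw": -1},
    {"tx": 0, "ty": 0, "tz": -15, "ax": 0, "ay": 0, "az": 0, "claw": -1},
    {"tx": 0, "ty": 0, "tz": -10, "ax": 0, "ay": 0, "az": 0, "claw": -1},
    {"tx": 0, "ty": 0, "tz": -6, "ax": 0, "ay": 0, "az": 0, "claw": -1},
    {"tx": 0, "ty": 0, "tz": -4, "ax": 0, "ay": 0, "az": 0, "claw": -1},
    {"tx": 0, "ty": 0, "tz": -2, "ax": 0, "ay": 0, "az": 0, "claw": -1},
    {"tx": 0, "ty": 0, "tz": -2, "ax": 0, "ay": 0, "az": 0, "claw": -1},
    {"tx": 0, "ty": 0, "tz": 0, "ax": 0, "ay": 0, "az": 0, "claw": -1},
    {"tx": 0, "ty": 0, "tz": 0, "ax": 0, "ay": 0, "az": 0, "claw": -1},
  ],
)

```text
time_s: 11.25
tcp_pos: [0.5052, 0.1663, 0.0373]
eef_rot: [-180.0, 0.0, -80.6]
contact_force: [-0.1, 0.0, -2.9]
gripper_width: 0.0128
```

Call:
step_arm(
  increments=[
    {"tx": 0, "ty": 0, "tz": -1.5, "ax": 0, "ay": 0, "az": 0, "claw": -1},
    {"tx": 0, "ty": 0, "tz": -1.5, "ax": 0, "ay": 0, "az": 0, "claw": -1},
    {"tx": 0, "ty": 0, "tz": 0, "ax": 0, "ay": 0, "az": 0, "claw": -1},
    {"tx": 0, "ty": 0, "tz": 0, "ax": 0, "ay": 0, "az": 0, "claw": -1},
  ],
)

```text
time_s: 11.65
tcp_pos: [0.505, 0.1662, 0.034]
eef_rot: [180.0, -0.0, -80.6]
contact_force: [0.3, 0.1, -3.5]
gripper_width: 0.0135
```

Call:
step_arm(
  increments=[
    {"tx": 0, "ty": 0, "tz": -1, "ax": 0, "ay": 0, "az": 0, "claw": -1},
    {"tx": 0, "ty": 0, "tz": 0, "ax": 0, "ay": 0, "az": 0, "claw": -1},
    {"tx": 0, "ty": 0, "tz": 0, "ax": 0, "ay": 0, "az": 0, "claw": -1},
  ],
)

```text
time_s: 11.95
tcp_pos: [0.5055, 0.1663, 0.0339]
eef_rot: [-179.9, 0.0, -80.6]
contact_force: [-2.9, -1.1, 6.4]
gripper_width: 0.013
```

Call:
step_arm(
  increments=[
    {"tx": 0, "ty": 0, "tz": 0, "ax": 0, "ay": 0, "az": 0, "claw": -0.42},
    {"tx": 0, "ty": 0, "tz": 0, "ax": 0, "ay": 0, "az": 0, "claw": -0.42},
    {"tx": 0, "ty": 0, "tz": 0, "ax": 0, "ay": 0, "az": 0, "claw": -0.42},
    {"tx": 0, "ty": 0, "tz": 0, "ax": 0, "ay": 0, "az": 0, "claw": -0.42},
    {"tx": 0, "ty": 0, "tz": 0, "ax": 0, "ay": 0, "az": 0, "claw": -0.42},
  ],
)

```text
time_s: 12.45
tcp_pos: [0.5051, 0.1662, 0.033]
eef_rot: [180.0, -0.0, -80.6]
contact_force: [-0.2, -0.5, -0.6]
gripper_width: 0.0255
```

Call:
step_arm(
  increments=[
    {"tx": 0, "ty": 0, "tz": 8, "ax": 0, "ay": 0, "az": 0, "claw": -0.42},
    {"tx": 0, "ty": 0, "tz": 15, "ax": 0, "ay": 0, "az": 0, "claw": -0.42},
    {"tx": 0, "ty": 0, "tz": 25, "ax": 0, "ay": 0, "az": 0, "claw": -0.42},
    {"tx": 0, "ty": 0, "tz": 35, "ax": 0, "ay": 0, "az": 0, "claw": -0.42},
    {"tx": 0, "ty": 0, "tz": 35, "ax": 0, "ay": 0, "az": 0, "claw": -1},
    {"tx": 0, "ty": 0, "tz": 0, "ax": 0, "ay": 0, "az": 0, "claw": -1},
  ],
)

```text
time_s: 13.05
tcp_pos: [0.5076, 0.1677, 0.1566]
eef_rot: [-179.5, 0.2, -80.6]
contact_force: [-0.5, 1.1, 0.1]
gripper_width: 0.0147
```

Call:
step_arm(
  increments=[
    {"tx": -8, "ty": -1.4, "tz": 0, "ax": 0, "ay": 0, "az": -7.5, "claw": -1},
    {"tx": -8, "ty": -1.4, "tz": 0, "ax": 0, "ay": 0, "az": -7.5, "claw": -1},
    {"tx": -8, "ty": -1.4, "tz": 0, "ax": 0, "ay": 0, "az": -7.5, "claw": -1},
    {"tx": -8, "ty": -1.4, "tz": 0, "ax": 0, "ay": 0, "az": -7.5, "claw": -1},
    {"tx": -8, "ty": -1.4, "tz": 0, "ax": 0, "ay": 0, "az": -7.5, "claw": -1},
    {"tx": -8, "ty": -1.4, "tz": 0, "ax": 0, "ay": 0, "az": -7.5, "claw": -1},
    {"tx": -8, "ty": -1.4, "tz": 0, "ax": 0, "ay": 0, "az": -7.5, "claw": -1},
    {"tx": -8, "ty": -1.4, "tz": 0, "ax": 0, "ay": 0, "az": -7.5, "claw": -1},
    {"tx": -8, "ty": -1.4, "tz": 0, "ax": 0, "ay": 0, "az": -7.5, "claw": -1},
    {"tx": -8, "ty": -1.4, "tz": 0, "ax": 0, "ay": 0, "az": -7.5, "claw": -1},
    {"tx": -5, "ty": -1, "tz": 0, "ax": 0, "ay": 0, "az": -7.5, "claw": -1},
    {"tx": 0, "ty": 0, "tz": 0, "ax": 0, "ay": 0, "az": -7.5, "claw": -1},
  ],
)

```text
time_s: 14.25
tcp_pos: [0.4194, 0.1509, 0.1514]
eef_rot: [180.0, 0.0, -170.9]
contact_force: [-0.6, 0.0, 0.1]
gripper_width: 0.0002
```

```bash
python3 - <<'E'
from h import *
c=grab('side'); s=r.get_state(); T=s['tcp_pos']; print(T,s['eef_rot'],s['gripper_width'])
cv2.imwrite('pics/s3.png',cv2.resize(c['image'][160:330,220:440],None,fx=3,fy=3))
x=np.array([np.cos(np.radians(9.4)),np.sin(np.radians(9.4))]); y=np.array([-x[1],x[0]])
P=cloud(c); d=P[...,:2]-[.5053,.1656]; L=np.stack([d@x,d@y,P[...,2]],-1)
m=(abs(L[...,0])<.036)&(abs(L[...,1])<.07)&(L[...,2]>.013)&(L[...,2]<.08); print(m.sum(),np.percentile(L[m],[2,50,98],axis=0).round(4).tolist())
E
```

```text
[0.4196979 0.1510933 0.1514214] [ 1.79975083e+02  2.47646910e-02 -1.71357927e+02] 0.00044643433681016933
363 [[-0.0185, -0.0435, 0.0157], [-0.0019, 0.0133, 0.0361], [0.016, 0.0652, 0.0454]]
```

View pics/s3.png

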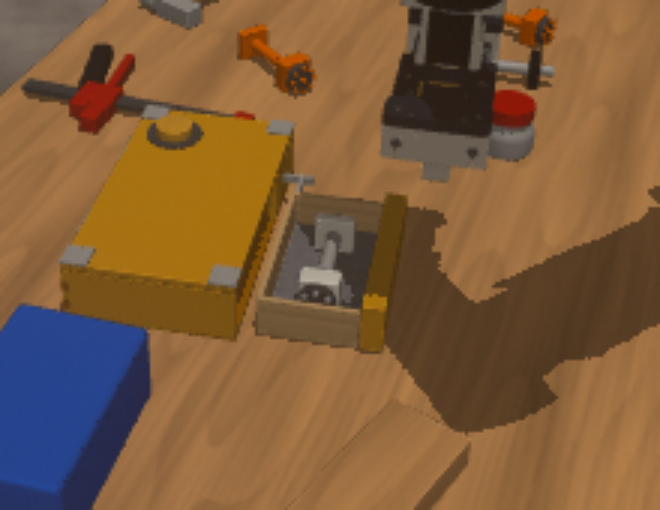

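The side view shows the bit lying flat and centred in the open drawer (crop (327,258)), and the closed gripper in front of the panel. Lowering to push.

Call:
step_arm(
  increments=[
    {"tx": 0, "ty": 0, "tz": -20, "ax": 0, "ay": 0, "az": 0.8, "claw": -1},
    {"tx": 0, "ty": 0, "tz": -30, "ax": 0, "ay": 0, "az": 0, "claw": -1},
    {"tx": 0, "ty": 0, "tz": -30, "ax": 0, "ay": 0, "az": 0, "claw": -1},
    {"tx": 0, "ty": 0, "tz": -20, "ax": 0, "ay": 0, "az": 0, "claw": -1},
    {"tx": 0, "ty": 0, "tz": -11, "ax": 0, "ay": 0, "az": 0, "claw": -1},
    {"tx": 0, "ty": 0, "tz": 0, "ax": 0, "ay": 0, "az": 0, "claw": -1},
    {"tx": 4, "ty": 0.7, "tz": 0, "ax": 0, "ay": 0, "az": 0, "claw": -1},
    {"tx": 4, "ty": 0.7, "tz": 0, "ax": 0, "ay": 0, "az": 0, "claw": -1},
    {"tx": 3, "ty": 0.5, "tz": 0, "ax": 0, "ay": 0, "az": 0, "claw": -1},
    {"tx": 3, "ty": 0.5, "tz": 0, "ax": 0, "ay": 0, "az": 0, "claw": -1},
    {"tx": 3, "ty": 0.5, "tz": 0, "ax": 0, "ay": 0, "az": 0, "claw": -1},
    {"tx": 3, "ty": 0.5, "tz": 0, "ax": 0, "ay": 0, "az": 0, "claw": -1},
  ],
)

```text
time_s: 15.5
tcp_pos: [0.4399, 0.1544, 0.0402]
eef_rot: [-180.0, -0.0, -169.8]
contact_force: [-2.5, -0.3, 1.9]
gripper_width: 0.0004
```

Call:
step_arm(
  increments=[
    {"tx": 4, "ty": 0.7, "tz": 0, "ax": 0, "ay": 0, "az": 0, "claw": -1},
    {"tx": 6, "ty": 1, "tz": 0, "ax": 0, "ay": 0, "az": 0, "claw": -1},
    {"tx": 6, "ty": 1, "tz": 0, "ax": 0, "ay": 0, "az": 0, "claw": -1},
    {"tx": 6, "ty": 1, "tz": 0, "ax": 0, "ay": 0, "az": 0, "claw": -1},
    {"tx": 6, "ty": 1, "tz": 0, "ax": 0, "ay": 0, "az": 0, "claw": -1},
    {"tx": 6, "ty": 1, "tz": 0, "ax": 0, "ay": 0, "az": 0, "claw": -1},
    {"tx": 6, "ty": 1, "tz": 0, "ax": 0, "ay": 0, "az": 0, "claw": -1},
    {"tx": 6, "ty": 1, "tz": 0, "ax": 0, "ay": 0, "az": 0, "claw": -1},
    {"tx": 6, "ty": 1, "tz": 0, "ax": 0, "ay": 0, "az": 0, "claw": -1},
    {"tx": 6, "ty": 1, "tz": 0, "ax": 0, "ay": 0, "az": 0, "claw": -1},
    {"tx": 6, "ty": 1, "tz": 0, "ax": 0, "ay": 0, "az": 0, "claw": -1},
    {"tx": 6, "ty": 1, "tz": 0, "ax": 0, "ay": 0, "az": 0, "claw": -1},
  ],
)

```text
time_s: 16.7
tcp_pos: [0.5103, 0.1661, 0.0399]
eef_rot: [-180.0, -0.0, -169.8]
contact_force: [-3.2, -4.0, 1.3]
gripper_width: 0.0005
```

Call:
step_arm(
  increments=[
    {"tx": 4, "ty": 0.7, "tz": 0, "ax": 0, "ay": 0, "az": 0, "claw": -1},
    {"tx": 4, "ty": 0.7, "tz": 0, "ax": 0, "ay": 0, "az": 0, "claw": -1},
    {"tx": 4, "ty": 0.7, "tz": 0, "ax": 0, "ay": 0, "az": 0, "claw": -1},
    {"tx": 4, "ty": 0.7, "tz": 0, "ax": 0, "ay": 0, "az": 0, "claw": -1},
    {"tx": 4, "ty": 0.7, "tz": 0, "ax": 0, "ay": 0, "az": 0, "claw": -1},
    {"tx": 4, "ty": 0.7, "tz": 0, "ax": 0, "ay": 0, "az": 0, "claw": -1},
    {"tx": 4, "ty": 0.7, "tz": 0, "ax": 0, "ay": 0, "az": 0, "claw": -1},
    {"tx": 4, "ty": 0.7, "tz": 0, "ax": 0, "ay": 0, "az": 0, "claw": -1},
    {"tx": 3, "ty": 0.5, "tz": 0, "ax": 0, "ay": 0, "az": 0, "claw": -1},
    {"tx": 2, "ty": 0.3, "tz": 0, "ax": 0, "ay": 0, "az": 0, "claw": -1},
    {"tx": 0, "ty": 0, "tz": 0, "ax": 0, "ay": 0, "az": 0, "claw": -1},
  ],
)

```text
time_s: 17.8
tcp_pos: [0.5474, 0.1728, 0.0399]
eef_rot: [180.0, 0.0, -169.8]
contact_force: [-2.5, -2.3, -0.3]
gripper_width: 0.0002
```

Call:
step_arm(
  increments=[
    {"tx": 1.5, "ty": 0.2, "tz": 0, "ax": 0, "ay": 0, "az": 0, "claw": -1},
    {"tx": 1.5, "ty": 0.3, "tz": 0, "ax": 0, "ay": 0, "az": 0, "claw": -1},
    {"tx": 0, "ty": 0, "tz": 0, "ax": 0, "ay": 0, "az": 0, "claw": -1},
  ],
)

```text
time_s: 18.1
tcp_pos: [0.5501, 0.1732, 0.0399]
eef_rot: [180.0, -0.0, -169.8]
contact_force: [-3.5, -1.7, -1.8]
gripper_width: 0.0002
```

Call:
step_arm(
  increments=[
    {"tx": 1.5, "ty": 0.2, "tz": 0, "ax": 0, "ay": 0, "az": 0, "claw": -1},
    {"tx": 1.5, "ty": 0.3, "tz": 0, "ax": 0, "ay": 0, "az": 0, "claw": -1},
    {"tx": 0, "ty": 0, "tz": 0, "ax": 0, "ay": 0, "az": 0, "claw": -1},
  ],
)

```text
time_s: 18.4
tcp_pos: [0.5532, 0.1737, 0.04]
eef_rot: [-180.0, 0.0, -169.8]
contact_force: [-3.2, -1.9, -2.3]
gripper_width: 0.0003
```

Call:
step_arm(
  increments=[
    {"tx": 1, "ty": 0.2, "tz": 0, "ax": 0, "ay": 0, "az": 0, "claw": -1},
    {"tx": 1, "ty": 0.1, "tz": 0, "ax": 0, "ay": 0, "az": 0, "claw": -1},
    {"tx": 0, "ty": 0, "tz": 0, "ax": 0, "ay": 0, "az": 0, "claw": -1},
  ],
)

```text
time_s: 18.7
tcp_pos: [0.5539, 0.1738, 0.0399]
eef_rot: [-180.0, -0.1, -169.8]
contact_force: [-8.1, -0.9, 3.0]
gripper_width: 0.0002
```

Call:
step_arm(
  increments=[
    {"tx": 1, "ty": 0.2, "tz": 0, "ax": 0, "ay": 0, "az": 0, "claw": -1},
    {"tx": 0, "ty": 0, "tz": 0, "ax": 0, "ay": 0, "az": 0, "claw": -1},
    {"tx": 0, "ty": 0, "tz": 0, "ax": 0, "ay": 0, "az": 0, "claw": -1},
  ],
)

```text
time_s: 19.0
tcp_pos: [0.554, 0.1738, 0.0399]
eef_rot: [-180.0, -0.2, -169.9]
contact_force: [-12.0, 1.2, 5.3]
gripper_width: 0.0005
```

Call:
step_arm(
  increments=[
    {"tx": 1, "ty": 0.2, "tz": 0, "ax": 0, "ay": 0, "az": 0, "claw": -1},
    {"tx": 1, "ty": 0.1, "tz": 0, "ax": 0, "ay": 0, "az": 0, "claw": -1},
    {"tx": 0, "ty": 0, "tz": 0, "ax": 0, "ay": 0, "az": 0, "claw": -1},
  ],
)

```text
time_s: 19.3
tcp_pos: [0.5542, 0.1738, 0.0399]
eef_rot: [-180.0, -0.4, -169.9]
contact_force: [-21.3, 2.4, 12.4]
gripper_width: 0.0004
```

```bash
python3 - <<'E'
from h import *
c=grab('side'); cv2.imwrite('pics/s4.png',cv2.resize(c['image'][170:300,220:400],None,fx=4,fy=4))
E
```

```text
(no output)
```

View pics/s4.png

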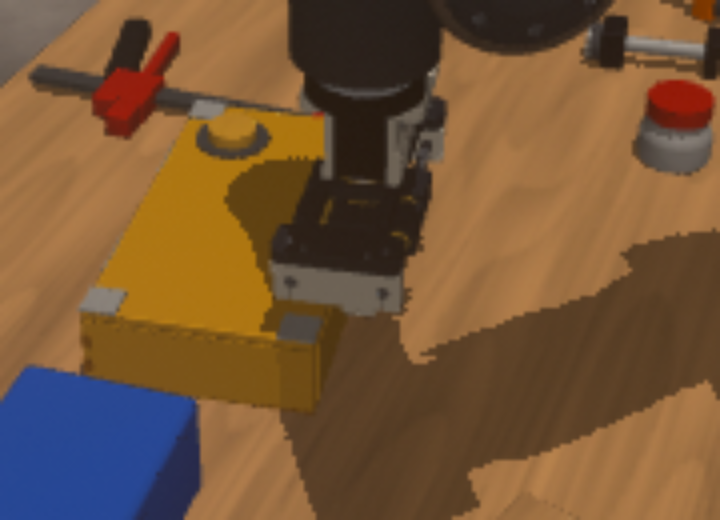

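The side view shows the drawer front flush at its stop (crop (325,355)) and the latch button up (232,130). Backing off and looking.

Call:
step_arm(
  increments=[
    {"tx": -3, "ty": -0.5, "tz": 0, "ax": 0, "ay": 0, "az": 0, "claw": -1},
    {"tx": -3, "ty": -0.5, "tz": 0, "ax": 0, "ay": 0, "az": 0, "claw": -1},
    {"tx": -4, "ty": -0.7, "tz": 0, "ax": 0, "ay": 0, "az": 0, "claw": -1},
    {"tx": -8, "ty": -1.3, "tz": 0, "ax": 0, "ay": 0, "az": 0, "claw": -1},
    {"tx": -15, "ty": -2.5, "tz": 0, "ax": 0, "ay": 0, "az": 0, "claw": -1},
    {"tx": -20, "ty": -3.3, "tz": 0, "ax": 0, "ay": 0, "az": 0, "claw": -1},
    {"tx": -20, "ty": -3.3, "tz": 20, "ax": 0, "ay": 0, "az": 0, "claw": -1},
    {"tx": 0, "ty": 0, "tz": 40, "ax": 0, "ay": 0, "az": 0, "claw": -1},
    {"tx": 0, "ty": 0, "tz": 40, "ax": 0, "ay": 0, "az": 0, "claw": -1},
    {"tx": 0, "ty": -40, "tz": 20, "ax": 0, "ay": 0, "az": 0, "claw": -1},
    {"tx": 0, "ty": -40, "tz": 0, "ax": 0, "ay": 0, "az": 0, "claw": -1},
    {"tx": 0, "ty": 0, "tz": 0, "ax": 0, "ay": 0, "az": 0, "claw": -1},
  ],
)

```text
time_s: 20.55
tcp_pos: [0.4854, 0.0801, 0.1617]
eef_rot: [179.9, 0.2, -169.9]
contact_force: [-0.2, 0.5, -0.4]
gripper_width: 0.0004
```

Call:
step_arm(
  increments=[
    {"tx": 0, "ty": -40, "tz": 0, "ax": 0, "ay": 0, "az": 0, "claw": -1},
    {"tx": 0, "ty": -40, "tz": 0, "ax": 0, "ay": 0, "az": 0, "claw": -1},
    {"tx": 0, "ty": -40, "tz": 0, "ax": 0, "ay": 0, "az": 0, "claw": -1},
    {"tx": 0, "ty": 0, "tz": 0, "ax": 0, "ay": 0, "az": 0, "claw": -1},
    {"tx": 0, "ty": 0, "tz": 0, "ax": 0, "ay": 0, "az": 0, "claw": -1},
    {"tx": 0, "ty": 0, "tz": 0, "ax": 0, "ay": 0, "az": 0, "claw": -1},
    {"tx": 0, "ty": 0, "tz": 0, "ax": 0, "ay": 0, "az": 0, "claw": -1},
  ],
)

```text
time_s: 21.25
tcp_pos: [0.4854, -0.0366, 0.1602]
eef_rot: [180.0, 0.0, -169.7]
contact_force: [1.0, -0.5, -0.0]
gripper_width: 0.0004
```

```bash
python3 - <<'E'
from h import *
a=np.load('pics/init.npy',allow_pickle=True)
x=np.array([np.cos(np.radians(9.4)),np.sin(np.radians(9.4))]); y=np.array([-x[1],x[0]])
print(r.get_state()['contact_force'])
ims=[]
for i,n in enumerate(('top','side')):
    c=grab(n); ims.append(c['image'])
    for k,cc in(('before',a[i]),('after',c)):
        P=cloud(cc); d=P[...,:2]-[.6465,.1483]; L=np.stack([d@x,d@y],-1)
        m=(L[...,0]<-.05)&(L[...,0]>-.25)&(abs(L[...,1]-.04)<.07)&(P[...,2]>.035)&(P[...,2]<.065)
        b=(np.hypot(L[...,0]-.035,L[...,1]+.085)<.014)&(P[...,2]>.03)
        print(n,k,'front x pct1,5',np.percentile(L[m][:,0],[1,5]),'button z',np.median(P[b][:,2]))
A=cv2.resize(ims[0][130:280,230:450],None,fx=2.7,fy=2.7);B=cv2.resize(ims[1][150:300,220:440],None,fx=2.7,fy=2.7)
cv2.imwrite('pics/f.png',cv2.resize(np.vstack([A,B]),None,fx=.72,fy=.72))
E
```

```text
[ 1.04841778 -0.46351618 -0.01236687]
top before front x pct1,5 [-0.08400788 -0.0828294 ] button z 0.06979558323733842
top after front x pct1,5 [-0.08399574 -0.08275365] button z 0.07031074892681087
side before front x pct1,5 [-0.0834747  -0.08308037] button z 0.07038319606715766
side after front x pct1,5 [-0.08358098 -0.08315726] button z 0.06964809385391695
```

View pics/f.png

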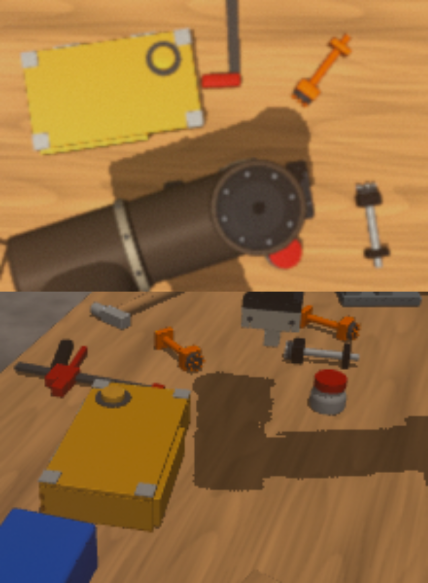

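Both views show the drawer shut (front at −0.083 m, the same as at the start), the button up at 70 mm, and the black bit and tin in place. Handing in.

```bash
python3 -c "
from plant import r
print(r.close_job())"
```

```text
the job is handed in; nothing more can be done
None
```

The white-guarded bit is in the hidden drawer, the drawer is shut, and the job is handed in; it gave no verdict. I pressed the latch and the drawer came out about 115 mm. I set the bit down flat, let it go, and pushed the drawer to its stop at about 21 N.

- **Drawer and latch:** after I backed off, the drawer front was within about 0.2 mm of its starting position in both cameras. The latch button top was at 70 mm, which is up.
- **Bit:** before closing, it lay flat and centred in the drawer, with guard tops about 45 mm above the bench (44 expected). I could not see it once the drawer was shut.
- **Everything else:** the black bit, tin and bar clamp looked undisturbed. I judged that by eye and did not measure it. The last crops show the blue case only in part and not the offcut; I never worked near either.
- **Arm:** it was clear of everything at hand-in, and the clock stood at about 21 s.

My first two move calls were refused whole ("bad value") because the rows left out some fields; nothing moved. No later check failed or disagreed.

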